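# Run the touch-start vortex mixer with a sample tube

### The job

Take the tallest of the three capped tubes out of the rack, stand its round foot in the black rubber cup on top of the vortex mixer and, with the tube held upright, press it straight down so that the cup sinks at least 4 mm of its 7 mm travel: the mixer runs only while the cup is kept down. Keep it pressed for three seconds or more and finish still gripping the tube and pressing, with a firm but not heavy push (under 25 N). Leave the two shorter tubes in the rack and everything else on the bench as it stands.

Things in the scene. Friction and masses are not known exactly. Their poses are not given: they have to be found in the camera images.
- long_tube: the tube to mix: white plastic screw-cap tube with a half-round foot, 155 mm tall, body 20 mm across, black cap 23 mm across covering the top 14 mm; about 30 to 60 g. It stands in one of three rack places (middle or 80 mm to either side), foot 6 mm above the bench, 86 mm of it above the rack's top, up to 2 degrees of lean in its hole. Origin at the lowest point of the foot, z up the tube. Grip it on the body below the cap, for instance 40 mm below the top.
- long_tube_top (a point): centre of the top of the long tube's cap, 155 mm above its origin along its z
- rack: blue plastic tube rack, fixed to the bench, 56 mm wide (x) by 224 mm long (y), 75 mm high, with one row of five holes of 22.5 mm at 40 mm spacing along y (middle, 40 and 80 mm to either side; the three tubes are in the middle and the two end holes); the tubes stand on its 6 mm floor and go straight up and out. Origin under its middle, on the bench; z up
- mixer: white vortex mixer with grey sloping control panel, 150 mm (x) by 125 mm (y), housing top 89 mm above the bench, heavy, does not move. Origin under its middle, on the bench; its panel (dial, rocker switch: leave them) faces its -x; the cup stands 14 mm to +x of the origin, on its middle line
- cup (a joint): how far the rubber cup is pressed down, m: 0 up at rest, 0.007 on its stop. A spring pushes it up: 4 N are needed to start it, 7.7 N hold it at 4 mm, about 10.4 N at the stop (4.05 N + 0.9 N per mm). It rises again when released
- cup_seat (a point): middle of the floor inside the cup's recess, where the foot stands; moves with the cup; 113 mm above the bench at rest. The cup is a black rubber bowl 44 mm across; its recess is 16 mm deep and about 30 mm across at the rim (rim 16 mm above this point), about 28 mm at the floor; z up
- short_tube_a: capped round-bottomed tube like long_tube but only 105 mm tall (20 mm body, 23 mm black cap), standing in one of the rack's holes; origin at the lowest point of its foot, z up the tube. Leave it there.
- short_tube_b: capped round-bottomed tube like long_tube but only 105 mm tall (20 mm body, 23 mm black cap), standing in one of the rack's holes; origin at the lowest point of its foot, z up the tube. Leave it there.
- reagent_bottle: amber bottle with black cap, 68 mm across, 145 mm tall, on the bench beyond the rack and mixer; origin under its middle
- wash_bottle: white wash bottle with a bent spout, 66 mm across, 190 mm tall, on the bench beyond the rack and mixer; origin under its middle
- beaker: glass beaker, 70 mm across, 90 mm tall, on the bench beyond the rack and mixer; origin under its middle
- mortar: white porcelain mortar with its pestle, 96 mm across, pestle end 80 mm above the bench; origin under its middle
- crucible: small white porcelain crucible, 38 mm across, 34 mm tall, on the bench in the middle; origin under its middle
- spatula: flat steel laboratory spatula, 185 mm long (x), 4 mm thick, lying on the bench between rack and mixer; origin under its middle
Not all that is in view belongs to the job. What is shaped like the long_tube but red or yellow is not meant.

How it is judged (in metres and radians):
On the way, in this order (a step that is already met when the one before it is completed fails the run):
1. the tall tube is gripped and lifted clear of the rack (z of long_tube in the frame of rack above 0.08 m and contact force between the fingers and long_tube above 1 N), for 0.1 s.
2. the gripped tube's foot stands in the cup, the tube is upright and the cup is kept down 4 mm or more for three seconds (value of joint cup above 0.004 m and contact force between long_tube and cup above 4 N and horizontal distance between long_tube and cup_seat below 0.008 m and z of long_tube in the frame of cup_seat below 0.006 m and angle between long_tube's own z axis and vertical below 0.2 rad and contact force between the fingers and long_tube above 2 N), for 3 s.
At the end, for the whole second after the job is handed in: Tall tube gripped, upright within 0.2 rad, at rest, foot in the cup (8 mm sideways, 6 mm of its floor), cup down 4 mm or more, tube pressing it with 4 to 25 N, no finger on the cup; short tubes within 20 mm and other loose things within 30 mm of where they began (all of step 2 and contact force between long_tube and cup below 25 N and contact force between the fingers and cup below 0.5 N and linear speed of long_tube below 0.02 m/s and distance of each of short_tube_a, short_tube_b from where it was at the start of the episode below 0.02 m and distance of each of reagent_bottle, wash_bottle, beaker, mortar, crucible, spatula from where it was at the start of the episode below 0.03 m); the arm keeps its last pose, push and grip.
It fails at once if the tube is rammed into the cup (over 40 N) (contact force between long_tube and cup above 40 N).
It fails at once if a short tube is moved by 20 mm or more (distance of any of short_tube_a, short_tube_b from where it was at the start of the episode above 0.02 m).
It fails at once if another loose thing is moved by 30 mm or more (distance of any of reagent_bottle, wash_bottle, beaker, mortar, crucible, spatula from where it was at the start of the episode above 0.03 m).
It also fails if it takes over 51 s, if anything falls off the work surface, if the arm or the gripper's body presses on something with over 40 N, if the wrist force passes 120 N, or if a joint passes its speed limit or range.

### The arm

A 6-joint arm with a two-finger parallel gripper is mounted at the origin on the work surface. World frame = base frame: x ahead of the robot, y to its left, z up, the work surface at z = 0. Lengths are in m, angles in degrees, forces in N, time in s.
With the tool pointing down it reaches from about 0.3 to 0.775 m from the base axis. Payload 14.6 kg.
Tool frame: the origin (TCP) lies between the finger pads; the fingertips stand 17 mm ahead of it and the grasp point (between the pads) lies 2 mm behind it; z points along the fingers, y is the direction in which the jaws open and shut (so a half turn about z gives the same grasp; the last joint's range is limited). The gripper opens to 94 mm and grips with 3 to 60 N. Pads are 16 mm wide; open, the fingers measure 119 mm over their backs; the gripper's body (75 mm by 177 mm) begins 78 mm behind the grasp point.
Start: joints at [59.496, 17.183, 87.147, -0, 75.671, -3.816], TCP at [0.247, 0.491, 0.222] pointing down, gripper open.
Joint ranges: [-173.82, 173.82], [-45.26, 126.66], [13.44, 144.39], [-59.66, 239.66], [0, 175.72], [-146.38, 146.38]. Speed limits (degrees/s): [127.2, 127.2, 147.25, 180, 180, 180].

### API

Orientations are given as a 3x3 rotation matrix whose columns are the frame's x, y, z axes.
In Python, from cell import state, camera, finish_job gives the robot as it stands.
- The arm moves only by the tool arm_command, never from a script. Its argument "commands" is one flat list of numbers, 4 for each row, row after row: the shift along the world's x, y, z in mm, then the turn about the world's z in rad. In form: [x, y, z, turn, x, y, z, turn, ...]. A call has 1 to 10 rows; each row shifts and turns the pose as measured when the row begins; what a row does not reach is not made up. A row lasts 1/8 s, in which the tool goes at most 62.5 mm and 10.7 degrees, less where a joint would pass 70% of its speed; a pose out of reach is approached as far as the arm can. A call is refused whole if a number of a shift passes 62.5 or a number of a turn 0.188, either way. A call with a gripper value outside its range is refused whole. "hand" is the gripper command: -1 is shut, 1 is fully open, values between are in proportion, set as the call begins (left out, the last holds). The fingers move at their own pace and stop on an object; "squeeze" is the grip in N (left out, the last holds). Time passes only in rows, so rows that do not move let the fingers close. It gives the time, the measured TCP pose, the force and the opening at its end, in the units of the state.
- state(): the state, without advancing time (a new reading comes with each control period).
- camera(name): name is "scene" or "top"; returns a dict with "image" (420x560x3 uint8, red, green, blue), "fovy" (degrees; the focal length in pixels is half the picture's height over the tangent of half this angle, whatever the lens; pixels are square), "cx", "cy" (the principal point, pixels), "distortion" ([k1, k2, p1, p2, k3] as OpenCV has them; the pictures are not rectified), "R" (3x3) and "t" (3): a world point X has camera coordinates R X + t. Camera axes: x right, y down, z forward; pixel columns grow to the right and rows downward; lengths in m; the calibration is good to about 2 mm. A picture is of the moment at which its call begins. There is no depth.
- finish_job(): hands the job in, once; it reports no verdict.
The state is a dict: "time_s": time; "joints": joint angles; "joint_velocities": joint speeds; "joint_torque": joint torques, N m; "eef_pos": TCP position; "eef_rot": TCP orientation; "force": force on the tool from outside, world axes, zero at the start; "wrist_torque": the same for the moment, N m; "grip_width": finger opening in m.
Only numpy, scipy, OpenCV 4.12 (cv2) and the standard library are available. Lean on these libraries where they do the work, as an engineer would, in place of code of your own. Each camera call takes 0.05 s, during which the arm holds its last target.

## Working session

There is one attempt and no reset: what is moved stays moved. The work goes in short steps, Python scripts to look and compute and a tool call to move; the robot and the scene stay as the last step left them, time stands still between calls to the robot, and variables do not carry over. Pictures are saved under pics/ and viewed, and the job is handed in when it is done.

Besides the shell and the picture viewer there is one more tool, called as a command line: name --argument value ..., lists and objects as JSON in quotes. arm_command: Moves the arm, as the interface text tells. Its arguments: {"type":"object","properties":{"commands":{"type":"array","items":{"type":"number"}},"hand":{"type":"number"},"squeeze":{"type":"number"}},"required":["commands"]}

```bash
mkdir -p pics
cat > h.py <<'E'
import numpy as np,cv2
from cell import state,camera,finish_job
def K(c):
    f=c["image"].shape[0]/2/np.tan(np.radians(c["fovy"]/2)); return np.array([[f,0,c["cx"]],[0,f,c["cy"]],[0,0,1]])
def ray(c,uv):
    p=cv2.undistortPoints(np.array([[uv]],float),K(c),np.array(c["distortion"],float))[0,0]
    R=np.array(c["R"]);t=np.array(c["t"]); return -R.T@t, R.T@np.array([p[0],p[1],1])
def onz(c,uv,z):
    o,d=ray(c,uv); return o+d*(z-o[2])/d[2]
def proj(c,X):
    r,_=cv2.Rodrigues(np.array(c["R"],float)); return cv2.projectPoints(np.array(X,float).reshape(-1,1,3),r,np.array(c["t"],float),K(c),np.array(c["distortion"],float))[0][:,0]
def tri(c1,a,c2,b):
    o1,d1=ray(c1,a);o2,d2=ray(c2,b)
    A=np.stack([d1,-d2],1);s=np.linalg.lstsq(A,o2-o1,rcond=None)[0]
    p=o1+d1*s[0];q=o2+d2*s[1];return (p+q)/2,np.linalg.norm(p-q)
def save(n,im,s=1):
    cv2.imwrite("pics/"+n+".png",cv2.resize(im[:,:,::-1],None,fx=s,fy=s,interpolation=cv2.INTER_CUBIC))
E
python3 - <<'E'
from h import *
import pickle
d={}
for n in("scene","top"):
    c=camera(n);d[n]=c;save(n+"0",c["image"],1.4)
    print(n,c["fovy"],np.round(-np.array(c["R"]).T@c["t"],3),c["distortion"])
pickle.dump(d,open("c0.pkl","wb"))
s=state();print(s["time_s"],s["eef_pos"],s["eef_rot"],s["grip_width"],s["force"])
E
```

```text
scene 56.29946526676947 [0.986 0.364 0.73 ] [-0.02947161  0.          0.          0.          0.        ]
top 55.98015528094438 [ 0.537 -0.019  0.97 ] [-0.0959863  0.         0.         0.         0.       ]
0.1 [0.24694796 0.49122235 0.22195263] [[-8.93441110e-01  4.49180064e-01 -5.02951816e-04]
 [ 4.49180342e-01  8.93440693e-01 -8.65744438e-04]
 [ 6.04824769e-05 -9.99407741e-04 -9.99999499e-01]] 0.09413201540330972 [-0.11990292 -0.82321131 -0.42516584]
```

View pics/scene0.png

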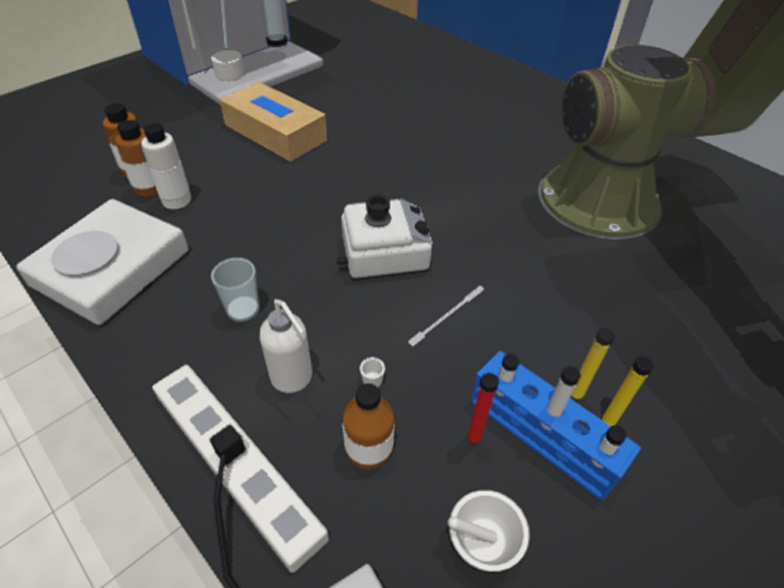

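View pics/top0.png

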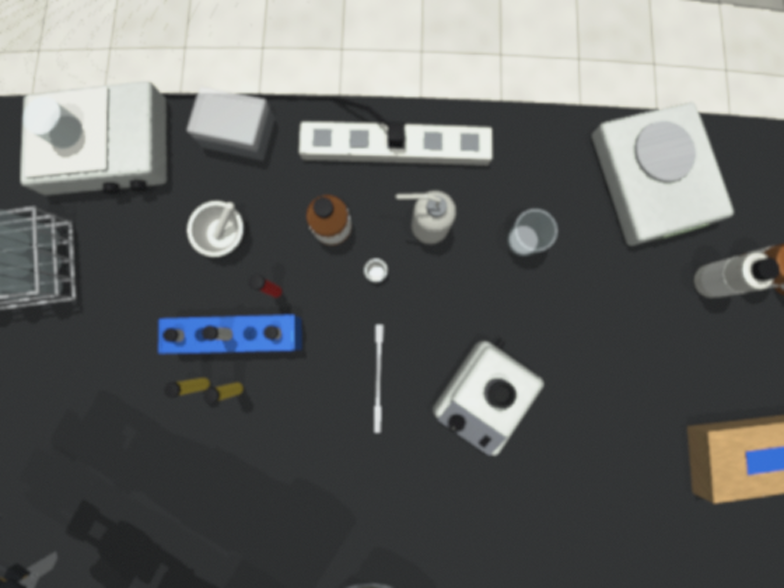

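In the scene picture, the white tubes in the blue rack have caps at about (570,376), (511,362) and (616,436) in the enlarged image. The middle one stands far higher, so it fits long_tube. The others, red at (488,382) and yellow at (604,337) and (642,366), stand outside the rack. I'll confirm with a crop and measure.

Run:
```python
from h import *
import pickle
d=pickle.load(open("c0.pkl","rb"))
s=d["scene"]["image"];t=d["top"]["image"]
a=cv2.resize(s[225:360,325:475],(600,540),interpolation=cv2.INTER_CUBIC)
save("cropS",a)
save("cropT",cv2.resize(t[180:300,100:250],(750,600),interpolation=cv2.INTER_CUBIC))
save("cropM",cv2.resize(t[230:340,300:400],(545,600),interpolation=cv2.INTER_CUBIC))
save("cropMs",cv2.resize(s[130:210,230:330],(750,600),interpolation=cv2.INTER_CUBIC))
```

```text
(no output)
```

View pics/cropS.png

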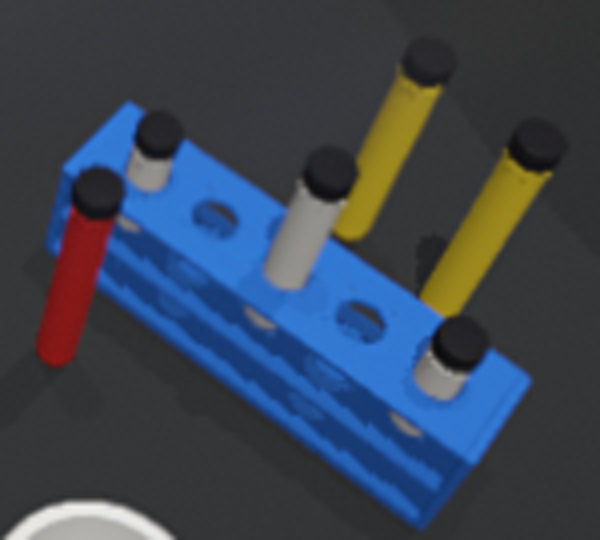

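View pics/cropT.png

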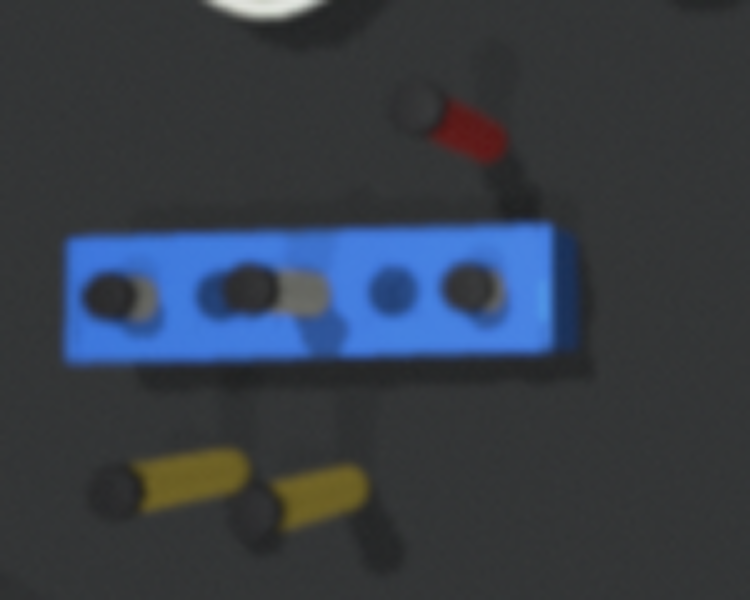

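View pics/cropM.png

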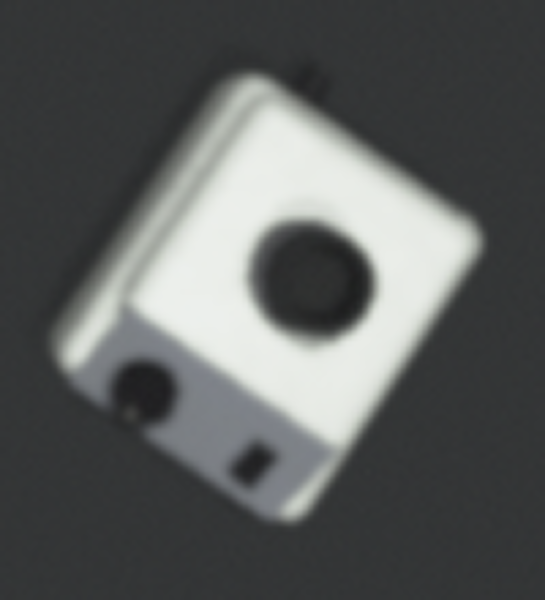

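View pics/cropMs.png

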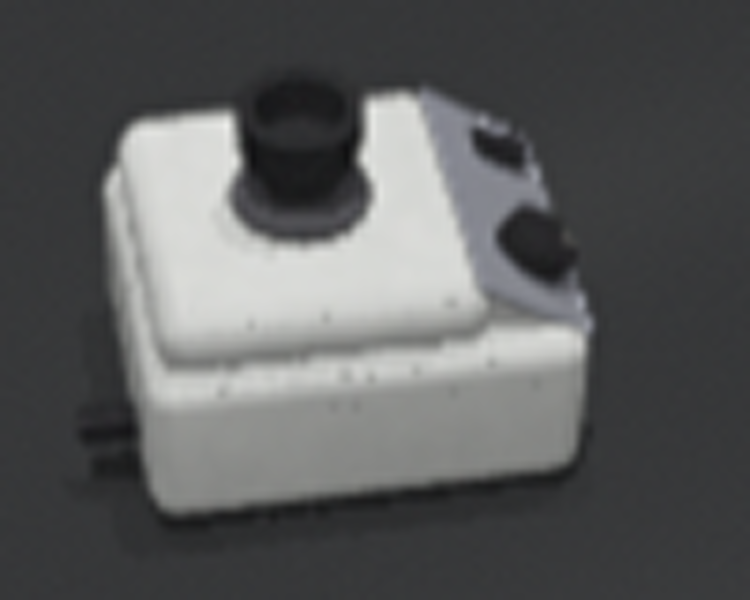

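The crop confirms it: the middle tube at crop (300,215) stands about twice as far out of the rack as the other two. Now the measurements.

Run:
```python
from h import *
import pickle
d=pickle.load(open("c0.pkl","rb"))
T=d["top"];S=d["scene"]
def circ(im,box,thr=60):
    x0,y0,x1,y1=box;g=cv2.cvtColor(im,cv2.COLOR_RGB2HSV)[y0:y1,x0:x1]
    m=((g[...,2]<thr)).astype(np.uint8)
    n,l,st,ce=cv2.connectedComponentsWithStats(m)
    r=[(st[i,4],st[i,:4]+[x0,y0,0,0],ce[i]+[x0,y0]) for i in range(1,n) if st[i,4]>15];return r
t=T["image"];s=S["image"]
print("cup",circ(t,(335,260,382,305)))
# rack top
h=cv2.cvtColor(t,cv2.COLOR_RGB2HSV)
m=((h[...,0]>95)&(h[...,0]<120)&(h[...,1]>130)&(h[...,2]>150)).astype(np.uint8)
m[:, :100]=0;m[:,260:]=0;m[:200]=0;m[270:]=0
m=cv2.morphologyEx(m,cv2.MORPH_CLOSE,np.ones((25,25)))
c=max(cv2.findContours(m,0,1)[0],key=cv2.contourArea);r=cv2.minAreaRect(c);print("rack",r)
P=np.array([onz(T,p,.075)[:2] for p in cv2.boxPoints(r)]);print(P.round(4),P.mean(0),[np.linalg.norm(P[i]-P[i-1]).round(4) for i in range(4)])
# caps by sat/brightness
for nm,b in(("tall",(140,228,160,248)),("left",(112,228,133,250)),("right",(185,228,205,250))):
    sub=t[b[1]:b[3],b[0]:b[2]].astype(int)
    mk=(sub.max(2)<75)
    print(nm);
    n,l,st,ce=cv2.connectedComponentsWithStats(mk.astype(np.uint8))
    for i in range(1,n): print(st[i],ce[i]+b[:2])
save("v1",cv2.resize(t[225:250,140:165],(500,500),interpolation=cv2.INTER_NEAREST))
save("v2",cv2.resize(s[255:300,385:430],(540,540),interpolation=cv2.INTER_NEAREST))
save("v3",cv2.resize(s[135:170,255:290],(560,560),interpolation=cv2.INTER_NEAREST))
v=cv2.convertScaleAbs(t[262:302,338:378],alpha=2.5)
save("v4",cv2.resize(v,(560,560),interpolation=cv2.INTER_NEAREST))
for n in(1,2,3,4):pass
g=[cv2.resize(cv2.imread(f"pics/v{n}.png"),(300,300)) for n in(1,2,3,4)]
cv2.imwrite("pics/v.png",np.vstack([np.hstack(g[:2]),np.hstack(g[2:])]))
```

```text
cup [(np.int32(21), array([375, 260,   7,   5]), array([378.85714286, 261.28571429])), (np.int32(258), array([349, 272,  18,  18]), array([357.4379845 , 281.08139535])), (np.int32(95), array([371, 289,  11,  16]), array([377.75789474, 298.84210526]))]
rack ((161.49456787109375, 238.2001190185547), (25.214012145996094, 97.40208435058594), 88.9583740234375)
[[0.5732 0.3629]
 [0.5843 0.1374]
 [0.5274 0.1339]
 [0.5157 0.3581]] [0.55017131 0.24807393] [np.float64(0.0577), np.float64(0.2258), np.float64(0.057), np.float64(0.2245)]
tall
[ 5  6 11  8 77] [149.94805195 237.7012987 ]
left
[ 5  8 11  7 61] [122.13114754 238.93442623]
right
[ 5  6  9  8 58] [193.94827586 237.27586207]
```

View pics/v.png

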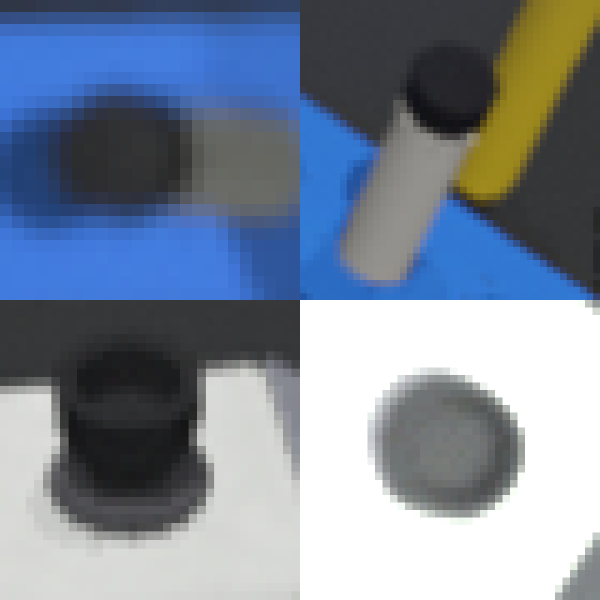

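```bash
python3 - <<'E'
from h import *
import pickle
d=pickle.load(open("c0.pkl","rb"))
T=d["top"];S=d["scene"]
print("tube", onz(T,(149.9,237.6),.161),onz(S,(407.4,266.5),.161),tri(T,(149.9,237.6),S,(407.4,266.5)))
print("cup rim",onz(T,(357.1,280.8),.129),onz(T,(356.8,280.6),.113),onz(S,(269.7,143.6),.129),tri(T,(357.1,280.8),S,(269.7,143.6)))
for nm,u in(("yel",[(123,278),(152,282)]),("red",[(184,201)])):
    for p in u: print(nm,onz(T,p,.155))
print("yel foot",onz(T,(148,273),0),onz(T,(172,276),0),"redfoot",onz(T,(199,209),0))
# projections overlay
for c,n in((T,"T"),(S,"S")):
    im=c["image"].copy();im=cv2.resize(im,None,fx=3,fy=3,interpolation=cv2.INTER_CUBIC)
    def poly(X,col):
        cv2.polylines(im,[np.int32(np.round((proj(c,X)+.5)*3*16))],True,col,1,cv2.LINE_AA,4)
    a=np.linspace(0,6.283,40)
    def ring(x,y,z,r,col): poly(np.stack([x+r*np.cos(a),y+r*np.sin(a),z+0*a],1),col)
    p,_=tri(T,(149.9,237.6),S,(407.4,266.5)); ring(p[0],p[1],.161,.0115,(255,0,0))
    q,_=tri(T,(357.1,280.8),S,(269.7,143.6)); ring(q[0],q[1],.129,.022,(255,0,0));ring(q[0],q[1],.129,.015,(0,255,0));ring(q[0],q[1],.113,.014,(255,255,0))
    b=[proj(c,[p])[0]*3,proj(c,[q])[0]*3]
    out=[cv2.resize(im[int(v)-70:int(v)+70,int(u)-70:int(u)+70],(390,390)) for u,v in b]
    save("ov"+n,np.hstack(out))
E
python3 -c "
import cv2,numpy as np
cv2.imwrite('pics/ov.png',cv2.resize(np.vstack([cv2.imread('pics/ov%s.png'%k) for k in 'TS']),(600,600)))"
```

```text
tube [0.54945273 0.24568841 0.161     ] [0.55062065 0.24788925 0.161     ] (array([0.54918508, 0.24697395, 0.15858515]), np.float64(0.001124565528842839))
cup rim [ 0.47139176 -0.18783283  0.129     ] [ 0.47055229 -0.19039482  0.113     ] [ 0.46842592 -0.19306685  0.129     ] (array([ 0.47241065, -0.18745579,  0.13424727]), np.float64(0.001814387769718751))
yel [0.46430101 0.30000993 0.155     ]
yel [0.45858666 0.23846479 0.155     ]
red [0.62783998 0.18006336 0.155     ]
yel foot [0.46509529 0.29843573 0.        ] [0.46003637 0.23845979 0.        ] redfoot [0.62624123 0.17944336 0.        ]
```

View pics/ov.png

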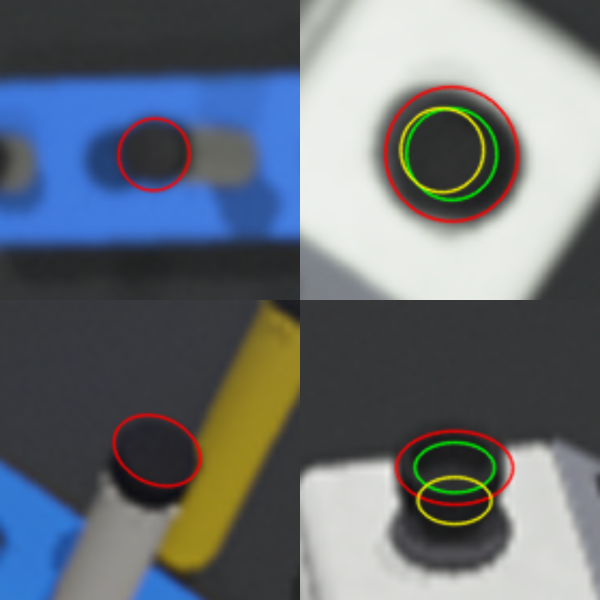

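Top and scene agree within about 3 mm on the tube, roughly (0.5495, 0.247). The cup is at about (0.471, -0.189). The top camera is less oblique, so I'll trust it more and check again with the tube above the cup. Now I move above the tube with the jaws along the rack's y, partly open.

arm_command --commands '[0,0,40,0,0,0,40,0,38,-30,0,0.065,38,-30,0,0.065,38,-30,0,0.065,38,-30,0,0.065,38,-31,0,0.065,38,-31,0,0.065,38,-31,0,0.065,36,-31,0,0.06]' --hand 0.28 --squeeze 20

```text
time_s: 1.35
eef_pos: [0.5544, 0.2394, 0.3013]
eef_rot: [[-0.997, -0.071, -0.002], [-0.071, 0.997, -0.006], [0.002, -0.006, -1.0]]
force: [-1.1, 0.5, 0.1]
grip_width: 0.0604
```

arm_command --commands '[0,0,0,0]'

```text
time_s: 1.48
eef_pos: [0.556, 0.2371, 0.3002]
eef_rot: [[-0.998, -0.068, -0.003], [-0.068, 0.998, -0.007], [0.004, -0.007, -1.0]]
force: [-0.6, 1.1, -0.2]
grip_width: 0.0603
```

Run:
```python
from h import *
s=state();r=s["eef_rot"];p=s["eef_pos"];print(s["time_s"],p,s["force"],s["grip_width"],"yaw of y",np.degrees(np.arctan2(r[1][1],r[0][1])),np.round(r,4))
print("d mm",(np.array([.5495,.247,.119])-p)*1000)
```

```text
1.475 [0.55600307 0.2371482  0.30015534] [-0.58234636  1.12068831 -0.18193229] 0.06027088848511762 yaw of y 93.92764095958653 [[-0.9976 -0.0685 -0.0034]
 [-0.0685  0.9976 -0.0068]
 [ 0.0038 -0.0065 -1.    ]]
d mm [  -6.50307221    9.85180148 -181.15533805]
```

arm_command --commands '[-6,9,0,-0.01,0,0,-25,0,0,0,-25,0,0,0,-25,0,0,0,0,0,0,0,0,0]'

```text
time_s: 2.22
eef_pos: [0.5443, 0.2538, 0.2253]
eef_rot: [[-0.998, -0.061, -0.002], [-0.061, 0.998, -0.005], [0.003, -0.005, -1.0]]
force: [0.2, -1.0, 0.6]
grip_width: 0.0598
```

Run:
```python
from h import *
s=state();r=s["eef_rot"];p=s["eef_pos"];print(s["time_s"],p,s["force"],s["joint_velocities"],np.round(r,4))
print("d mm",(np.array([.5495,.247,.119])-p)*1000)
S=camera("scene");T=camera("top");save("s1",S["image"],1.4)
save("s1c",cv2.resize(S["image"][190:360,325:475],(530,600),interpolation=cv2.INTER_CUBIC))
```

```text
2.225 [0.54431028 0.25377673 0.22525211] [ 0.22623514 -0.99368096  0.59338996] [ 0.82546941  0.02859508  0.72236933  0.04494088 -0.04652925  0.48224363] [[-0.9982 -0.0607 -0.0022]
 [-0.0607  0.9981 -0.0052]
 [ 0.0025 -0.0051 -1.    ]]
d mm [   5.18972229   -6.7767327  -106.25210649]
```

View pics/s1c.png

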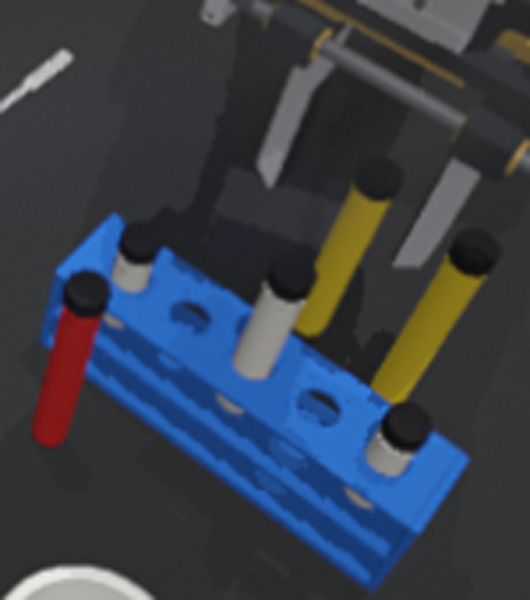

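The fingers hang above the tube and open along the rack row, and nothing has been touched. I'll correct the last few millimetres.

arm_command --commands '[5,-6.5,0,0,0,0,0,0,0,0,0,0]'

```text
time_s: 2.7
eef_pos: [0.5503, 0.2464, 0.2266]
eef_rot: [[-0.998, -0.06, -0.0], [-0.06, 0.998, -0.004], [0.0, -0.004, -1.0]]
force: [-0.4, 0.2, 0.4]
grip_width: 0.0603
```

arm_command --commands '[0,0,-10,0,0,0,-10,0,0,0,-10,0,0,0,-10,0,0,0,0,0,0,0,0,0]'

```text
time_s: 3.45
eef_pos: [0.5499, 0.2464, 0.1827]
eef_rot: [[-0.998, -0.06, -0.002], [-0.06, 0.998, -0.005], [0.002, -0.005, -1.0]]
force: [0.9, 0.5, 0.0]
grip_width: 0.0603
```

arm_command --commands '[0,0,-12,0,0,0,-12,0,0,0,-12,0,0,0,-12,0,0,0,-12,0,0,0,0,0,0,0,0,0]'

```text
time_s: 4.32
eef_pos: [0.5498, 0.2463, 0.1182]
eef_rot: [[-0.998, -0.06, -0.002], [-0.06, 0.998, -0.005], [0.002, -0.005, -1.0]]
force: [0.7, -0.1, 0.9]
grip_width: 0.0604
```

Run:
```python
from h import *
s=state();print(s["eef_pos"],s["force"])
S=camera("scene");T=camera("top")
a=cv2.resize(S["image"][210:340,335:465],(400,400),interpolation=cv2.INTER_CUBIC)
b=cv2.resize(T["image"][180:310,90:220],(400,400),interpolation=cv2.INTER_CUBIC)
save("s2",np.hstack([a,b]))
```

```text
[0.54975438 0.24627356 0.11818973] [ 0.6657867  -0.11860266  0.93846451]
```

View pics/s2.png

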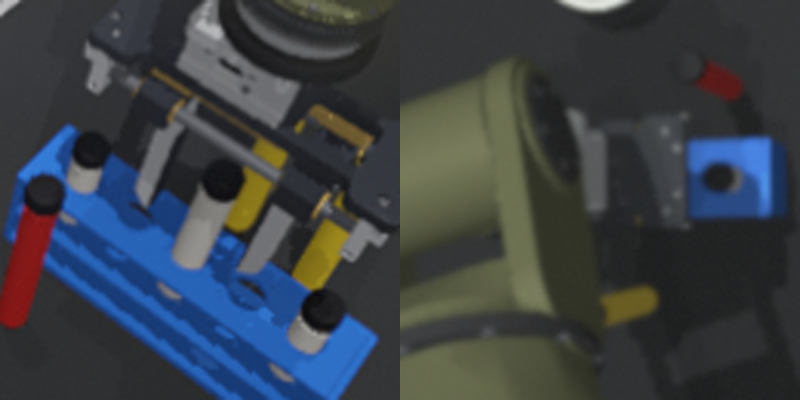

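Fingertips at about (145,200) and (250,270) straddle the tube, which is at about (200,237) at that height. Closing now.

arm_command --commands '[0,0,0,0,0,0,0,0,0,0,0,0,0,0,0,0,0,0,0,0,0,0,0,0]' --hand -1 --squeeze 30

```text
time_s: 5.18
eef_pos: [0.5501, 0.2464, 0.1192]
eef_rot: [[-0.998, -0.06, -0.001], [-0.06, 0.998, -0.005], [0.001, -0.004, -1.0]]
force: [0.0, -0.3, -0.7]
grip_width: 0.022
```

arm_command --commands '[0,0,0,0,0,0,0,0,0,0,6,0,0,0,10,0,0,0,12,0,0,0,12,0]'

```text
time_s: 5.92
eef_pos: [0.5499, 0.2463, 0.1616]
eef_rot: [[-0.998, -0.06, -0.001], [-0.06, 0.998, -0.005], [0.002, -0.005, -1.0]]
force: [-0.1, -0.0, -0.5]
grip_width: 0.0223
```

arm_command --commands '[0,0,15,0,0,0,20,0,0,0,20,0,0,0,20,0,0,0,20,0,0,0,15,0,0,0,0,0,0,0,0,0]'

```text
time_s: 6.92
eef_pos: [0.5497, 0.2463, 0.2811]
eef_rot: [[-0.998, -0.06, 0.002], [-0.06, 0.998, -0.003], [-0.002, -0.004, -1.0]]
force: [0.7, 0.0, -1.1]
grip_width: 0.0224
```

Run:
```python
from h import *
s=state();print(s["eef_pos"],s["force"])
S=camera("scene");T=camera("top")
a=cv2.resize(S["image"][170:340,315:485],(600,600),interpolation=cv2.INTER_CUBIC)
save("s3",a)
```

```text
[0.54969608 0.24627167 0.28114255] [ 0.66353904  0.02108754 -1.12644377]
```

View pics/s3.png

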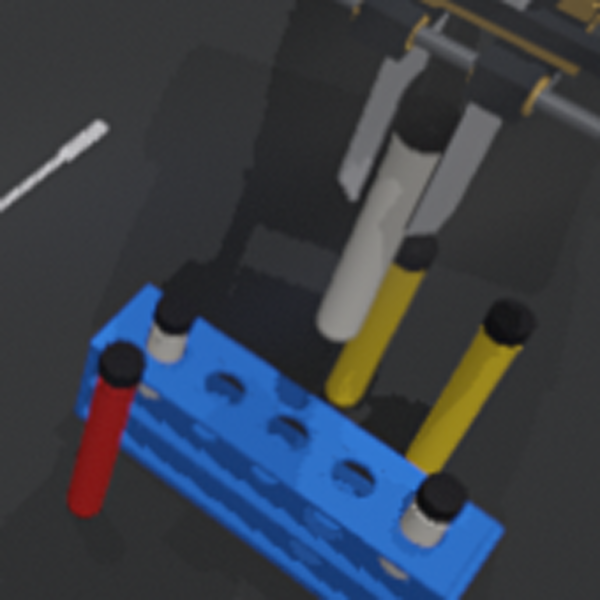

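The white tube is out of the rack with its foot at about pixel (340,330) in this crop, and both short tubes are still in place. Moving over to the mixer.

arm_command --commands '[-3,-15,0,0,-5,-28,0,0,-6,-34,0,0,-7,-40,0,0,-7,-40,0,0,-7,-40,0,0,-7,-40,0,0,-7,-40,0,0,-6,-34,0,0,-5,-28,0,0]'

```text
time_s: 8.28
eef_pos: [0.4816, -0.1084, 0.2769]
eef_rot: [[-0.998, -0.06, -0.003], [-0.06, 0.998, -0.005], [0.004, -0.005, -1.0]]
force: [-0.3, 0.4, 0.6]
grip_width: 0.0221
```

arm_command --commands '[-4,-20,0,0,0,0,0,0,0,0,0,0]'

```text
time_s: 8.65
eef_pos: [0.4754, -0.1312, 0.2761]
eef_rot: [[-0.998, -0.056, -0.005], [-0.056, 0.998, -0.005], [0.005, -0.005, -1.0]]
force: [0.6, 0.6, -0.8]
grip_width: 0.0221
```

arm_command --commands '[-1,-16,0,0,-1,-16,0,0,-1,-16,2,0,0,-6,2,0,0,0,0,0,0,0,0,0]'

```text
time_s: 9.4
eef_pos: [0.4722, -0.1882, 0.2803]
eef_rot: [[-0.998, -0.057, -0.005], [-0.057, 0.998, -0.005], [0.005, -0.005, -1.0]]
force: [0.2, -0.3, -0.7]
grip_width: 0.0219
```

Run:
```python
from h import *
import pickle
s=state();print(s["time_s"],s["eef_pos"],s["force"],np.round(s["joint_velocities"],2))
S=camera("scene");T=camera("top");pickle.dump((S,T),open("c1.pkl","wb"))
p=s["eef_pos"]
print(proj(S,[[p[0],p[1],p[2]-.113],[p[0],p[1],p[2]],[.471,-.189,.129]]),proj(T,[[.471,-.189,.129]]))
a=cv2.resize(S["image"][70:210,200:340],(600,600),interpolation=cv2.INTER_CUBIC)
save("s4",a)
save("t4",cv2.resize(T["image"][220:340,290:430],(700,600),interpolation=cv2.INTER_CUBIC))
```

```text
9.4 [ 0.47224405 -0.18822038  0.2802544 ] [ 0.23467838 -0.34269114 -0.66898169] [-0.07  0.09 -0.08 -0.06  0.13 -0.  ]
[[269.94079639 132.35917192]
 [270.06929495  89.56337913]
 [270.05999473 144.82057542]] [[357.64326282 280.99731777]]
```

View pics/s4.png

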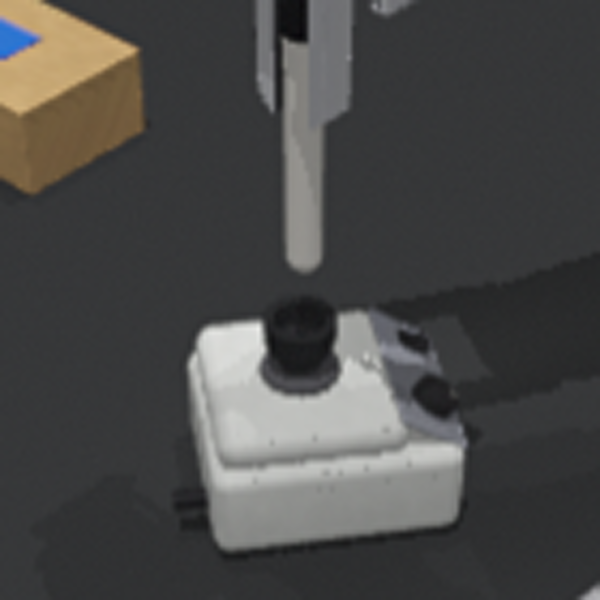

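View pics/t4.png

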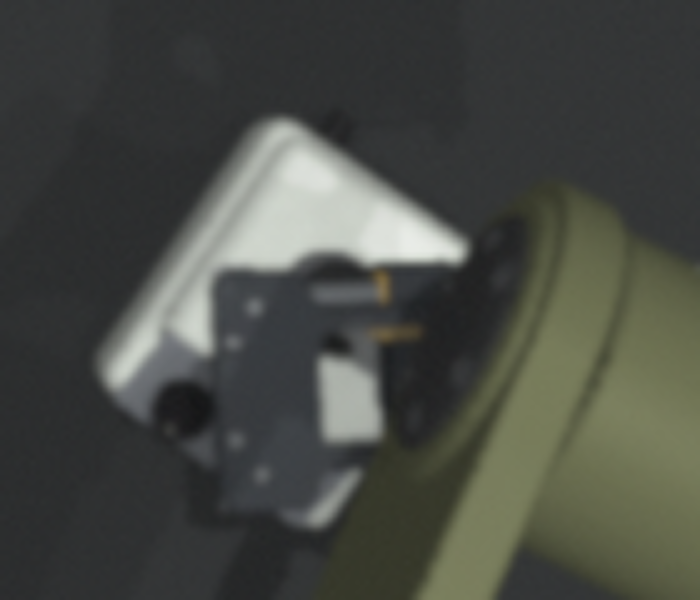

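Run:
```python
from h import *
import pickle
S,T=pickle.load(open("c1.pkl","rb"))
a=np.linspace(0,6.283,200)
for x,y in((.471,-.189),(.4685,-.193),(.470,-.190),(.4685,-.189)):
    q=proj(S,np.stack([x+.022*np.cos(a),y+.022*np.sin(a),.129+0*a],1));print(x,y,q.min(0),q.max(0))
print(np.array(S["R"])[0])
g=S["image"].max(2).astype(int)
for r in (141,144,147): print(r,g[r,256:284])
print("col",[g[132:150,c].tolist() for c in(269,270)])
print("tube row",g[115,258:284],g[125,258:284])
# base flange
```

```text
0.471 -0.189 [261.01119817 139.22096007] [279.10434991 150.59988315]
0.4685 -0.193 [260.67715796 138.06265469] [278.71088852 149.36632827]
0.47 -0.19 [261.04216177 138.86727302] [279.11703485 150.22313938]
0.4685 -0.189 [261.77546811 138.7980328 ] [279.84601466 150.14909018]
[-0.72904321  0.68440796  0.00904055]
141 [57 57 57 56 57 57 50 47 44 38 37 31 31 26 24 25 25 26 30 33 35 46 56 51
 51 53 54 56]
144 [ 77  81  92  96  99  65  43  41  27  27  28  29  30  29  25  26  25  27
  26  26  39  41  85 162 164 162 162 163]
147 [218 220 220 221 221 134  46  34  41  41  42  45  46  35  35  35  38  36
  38  40  37  32  81 164 164 163 162 162]
col [[118, 73, 57, 56, 56, 56, 55, 45, 38, 26, 25, 28, 29, 31, 36, 35, 40, 38], [124, 92, 58, 57, 58, 57, 52, 39, 30, 24, 24, 23, 25, 27, 34, 35, 36, 38]]
tube row [ 57  56  57  57  56  56  56  58  95 140 146 148 148 146 143 129 123  75
  56  56  56  56  56  56  57  57] [ 57  57  57  57  57  56  56  57  90 138 146 149 148 147 144 139 129  76
  56  56  57  57  56  55  57  57]
```

The scene view shows the tube vertical with its foot over the cup. It sits about 1 px (2 mm) to the image right, so I correct that while descending to just above the rim.

arm_command --commands '[1.3,-1.3,0,0,0,0,-10,0,0,0,-10,0,0,0,-8,0,0,0,0,0,0,0,0,0]'

```text
time_s: 10.25
eef_pos: [0.4735, -0.1887, 0.2496]
eef_rot: [[-0.998, -0.059, -0.006], [-0.058, 0.998, -0.005], [0.006, -0.004, -1.0]]
force: [-0.4, 0.1, -0.2]
grip_width: 0.0224
```

Run:
```python
from h import *
s=state();print(s["time_s"],s["eef_pos"],s["force"],np.round(s["joint_velocities"],2))
S=camera("scene")
save("s5",cv2.resize(cv2.convertScaleAbs(S["image"][100:170,235:305],alpha=1.5),(600,600),interpolation=cv2.INTER_CUBIC))
```

```text
10.25 [ 0.47352012 -0.18873535  0.24961431] [-0.36113375  0.05833332 -0.19510606] [ 0.    0.21  0.34 -0.04 -0.2   0.06]
```

View pics/s5.png

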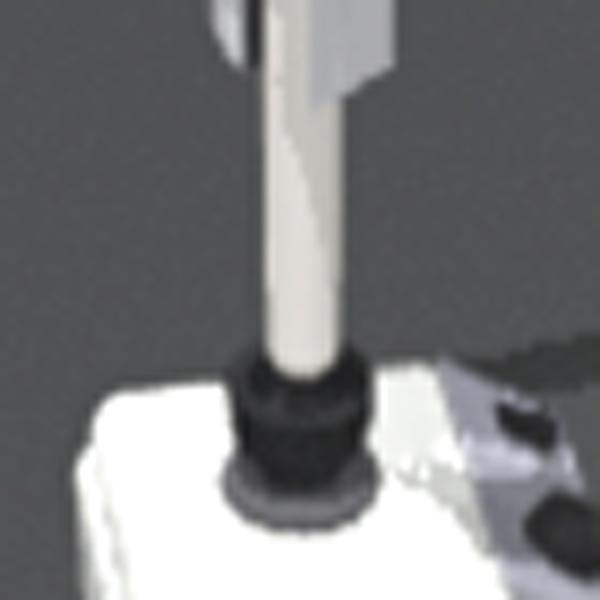

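The foot is centred over the cup: tube at column 303, rim at 301. Descending slowly and watching the force.

arm_command --commands '[0,-0.5,-5,0,0,0,-5,0,0,0,-4,0,0,0,0,0,0,0,0,0]'

```text
time_s: 10.92
eef_pos: [0.4735, -0.1894, 0.2349]
eef_rot: [[-0.998, -0.058, -0.005], [-0.058, 0.998, -0.005], [0.006, -0.005, -1.0]]
force: [-0.3, 1.1, -0.2]
grip_width: 0.0217
```

arm_command --commands '[0,0,-2,0,0,0,-1,0,0,0,0,0,0,0,0,0]'

```text
time_s: 11.42
eef_pos: [0.4736, -0.1894, 0.2319]
eef_rot: [[-0.998, -0.058, -0.005], [-0.058, 0.998, -0.005], [0.005, -0.005, -1.0]]
force: [-0.1, -0.7, -1.4]
grip_width: 0.0226
```

arm_command --commands '[0,0,-2,0,0,0,-1,0,0,0,-1,0,0,0,0,0]'

```text
time_s: 11.92
eef_pos: [0.4736, -0.1895, 0.2277]
eef_rot: [[-0.998, -0.058, -0.005], [-0.058, 0.998, -0.005], [0.005, -0.005, -1.0]]
force: [-0.1, 0.1, -1.4]
grip_width: 0.0219
```

arm_command --commands '[0,0,-1,0,0,0,-1,0,0,0,0,0]'

```text
time_s: 12.3
eef_pos: [0.4739, -0.1896, 0.2261]
eef_rot: [[-0.998, -0.058, -0.004], [-0.058, 0.998, -0.006], [0.004, -0.006, -1.0]]
force: [0.8, -0.3, 1.1]
grip_width: 0.022
```

arm_command --commands '[0,0,-1,0,0,0,-1,0,0,0,0,0]'

```text
time_s: 12.68
eef_pos: [0.4741, -0.1896, 0.2246]
eef_rot: [[-0.998, -0.058, -0.003], [-0.058, 0.998, -0.006], [0.003, -0.006, -1.0]]
force: [-0.6, -0.7, 3.7]
grip_width: 0.0222
```

Contact came at TCP 0.226, as expected. Now I press further.

arm_command --commands '[0,0,-1.5,0,0,0,-1.5,0,0,0,0,0]' --squeeze 40

```text
time_s: 13.05
eef_pos: [0.4744, -0.1897, 0.222]
eef_rot: [[-0.998, -0.058, -0.001], [-0.058, 0.998, -0.007], [0.002, -0.007, -1.0]]
force: [-0.1, -0.2, 5.2]
grip_width: 0.0221
```

arm_command --commands '[0,0,-1.5,0,0,0,-1,0,0,0,0,0]'

```text
time_s: 13.42
eef_pos: [0.4749, -0.1898, 0.2205]
eef_rot: [[-0.998, -0.058, 0.001], [-0.058, 0.998, -0.007], [-0.0, -0.007, -1.0]]
force: [-0.9, -0.2, 7.3]
grip_width: 0.0217
```

arm_command --commands '[-0.5,0,-1.5,0,-0.5,0,-1,0,0,0,0,0]'

```text
time_s: 13.8
eef_pos: [0.4746, -0.1899, 0.2194]
eef_rot: [[-0.998, -0.059, 0.004], [-0.059, 0.998, -0.008], [-0.003, -0.008, -1.0]]
force: [-1.1, 0.6, 8.9]
grip_width: 0.0222
```

arm_command --commands '[0,0,0,0,0,0,0,0,0,0,0,0,0,0,0,0]'

```text
time_s: 14.3
eef_pos: [0.4753, -0.1898, 0.2211]
eef_rot: [[-0.998, -0.059, 0.007], [-0.059, 0.998, -0.009], [-0.006, -0.009, -1.0]]
force: [-0.2, 1.4, 6.2]
grip_width: 0.0219
```

Each row starts again from the measured pose, so the push relaxes on still rows. I'll hold with a small downward bias per row and a slight -x trim.

arm_command --commands '[-0.3,0,-1.2,0,-0.3,0,-1.2,0,-0.3,0,-1,0,-0.2,0,-0.8,0]'

```text
time_s: 14.8
eef_pos: [0.475, -0.1898, 0.2187]
eef_rot: [[-0.998, -0.059, 0.011], [-0.059, 0.998, -0.01], [-0.01, -0.01, -1.0]]
force: [-0.7, 0.1, 10.7]
grip_width: 0.0222
```

Run:
```python
from h import *
for i in range(4):
    S=camera("scene");s=state();print(s["time_s"],np.round(s["eef_pos"],4),np.round(s["force"],1),np.round(np.array(s["eef_rot"])[:2,2],4))
save("s6",cv2.resize(cv2.convertScaleAbs(S["image"][70:170,220:320],alpha=1.5),(600,600),interpolation=cv2.INTER_CUBIC))
```

```text
14.85 [ 0.475  -0.1898  0.2188] [-0.8  0.9  9.9] [ 0.0106 -0.0098]
14.9 [ 0.475  -0.1898  0.2188] [-1.2  0.4  9.6] [ 0.0106 -0.0098]
14.95 [ 0.475  -0.1898  0.2188] [0.1 0.2 9.1] [ 0.0105 -0.0098]
15.0 [ 0.475  -0.1898  0.2187] [-1.2  1.1  9.6] [ 0.0105 -0.0097]
```

View pics/s6.png

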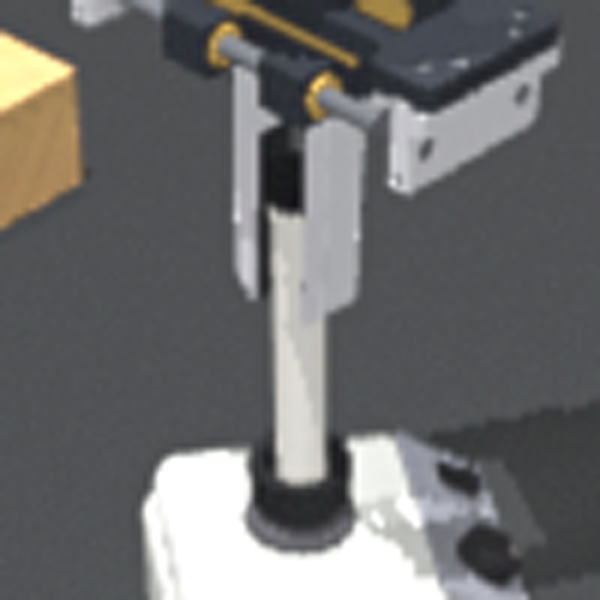

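The foot is standing in the cup with the tube upright. The force of about 10 N corresponds to roughly 6.5 mm of travel, and the held target is steady. One slightly firmer row, then I watch the hold for over three seconds.

arm_command --commands '[-0.3,0,-1,0,-0.2,0,-0.8,0]'

```text
time_s: 15.25
eef_pos: [0.4752, -0.1899, 0.2187]
eef_rot: [[-0.998, -0.059, 0.014], [-0.059, 0.998, -0.011], [-0.013, -0.011, -1.0]]
force: [-2.0, 1.2, 11.5]
grip_width: 0.022
```

Run:
```python
from h import *
import pickle
F=[];Z=[]
for i in range(80):
    S=camera("scene");s=state();F.append(s["force"][2]);Z.append(s["eef_pos"][2])
print(s["time_s"],"F mean/min/max",np.mean(F),min(F),max(F),"z",min(Z),max(Z),s["eef_pos"],np.round(np.array(s["eef_rot"])[:2,2],4),s["grip_width"])
save("s7",cv2.resize(cv2.convertScaleAbs(S["image"][70:170,220:320],alpha=1.5),(600,600),interpolation=cv2.INTER_CUBIC))
save("s7f",S["image"],1.4)
```

```text
19.25 F mean/min/max 11.256781007727877 10.186300893167425 12.302969744263109 z 0.21868175906101223 0.21874078534999045 [ 0.47525539 -0.18992468  0.21868176] [ 0.0138 -0.0107] 0.022119661333931964
```

View pics/s7.png

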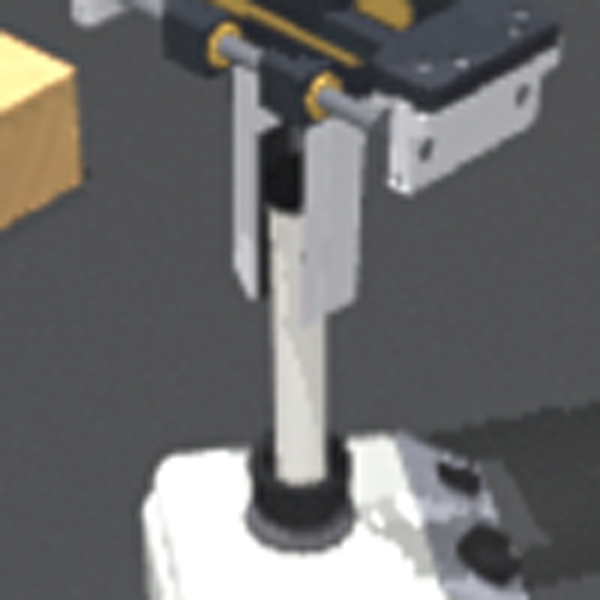

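View pics/s7f.png

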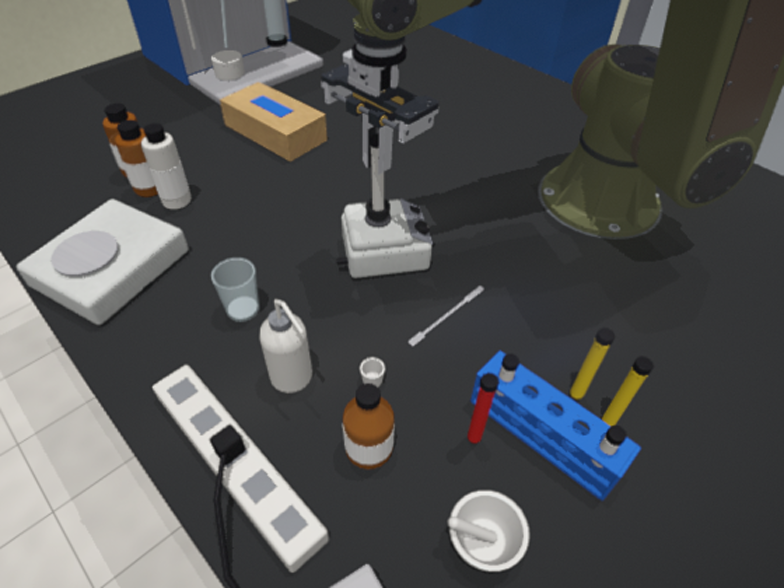

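Held for four seconds at about 11 to 12 N with z steady. The foot works out at about 0.106 m, which matches the seat on its stop, and everything else stands as it did. Handing in.

```bash
python3 -c "
from cell import *
print(finish_job());s=state();print(s['time_s'],s['force'],s['eef_pos'])"
```

```text
the job is handed in; nothing more can be done
None
the job is handed in; nothing more can be done
```

I took the tall white tube from the rack's middle hole, stood its foot in the mixer cup and pressed the cup down to about its stop. I handed the job in at about 19 s, still gripping and pressing; no verdict was reported.

**Last checks before handing in**
- **Push:** I held a steady vertical push for 4 s, 10.2 to 12.3 N with a mean of 11.3 N. The grip height changed by less than 0.1 mm.
- **Cup travel:** the foot height works out at about 0.106 m from the grip height, which matches the cup seat about 7 mm down. I read no joint value directly.
- **Grip and lean:** the finger opening was 22 mm on the 20 mm tube body and never changed, with no sign of slipping. The tool leaned about 0.017 rad, and the tube looks upright in the scene picture.
- **Surroundings:** in the last scene picture both short tubes and the other things in view look unmoved.

**Disagreements**
- The two cameras placed the cup about 5 mm apart. I used the top camera's value and corrected it by about 1.5 mm from the scene picture with the tube above the cup.
- The arm crept about 1.5 mm in +x while pressing. The tube still looked centred in the cup in the scene view, but offset along that camera's viewing direction was not checked independently.

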